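Build up a sight glass on its slanted flange

ROBOT

A 7-joint arm with a two-finger parallel gripper is mounted at the origin on the work surface. World frame = base frame: x ahead of the robot, y to its left, z up, the work surface at z = 0. Lengths are in m, angles in rad, forces in N, time in s.
With the tool pointing down it reaches from about 0.425 to 0.95 m from the base axis. Payload 4.7 kg.
Tool frame: the origin (TCP) lies on the centre line of the jaws, within the pads' length; the fingertips stand robot.nose_length ahead of it and the grasp point (between the pads) lies 8 mm behind it (robot.nose_length is the distance from the TCP to the fingertips, in m); z points along the fingers, x is the direction in which the jaws open and shut, and the axes are right-handed (so a half turn about z gives the same grasp; the last joint's range is limited). The gripper opens to 85 mm and grips with 20 to 120 N. Pads are 22 mm wide; open, the fingers measure 114 mm over their backs; the gripper's body (76 mm by 85 mm) begins 54 mm behind the grasp point. The pads swing forward as they close: fully open they stand 13 mm farther back than shut.
Start: joints at [1.19, 0.469, -0.049, 1.532, 0.024, 1.141, -0.082], TCP at [0.233, -0.634, 0.242] pointing down, gripper open.
Joint ranges: [-2.59, 2.59], [-0.33, 1.99], [-1.39, 1.29], [0.1, 2.45], [-1.04, 4.18], [0.21, 1.99], [-2.66, 2.66]. Speed limits (rad/s): [2.57, 2.57, 3.14, 3.14, 3.14, 3.14, 3.14].

INTERFACE

Orientations are given as [roll, pitch, yaw] about the fixed x, y, z axes, in that order (R = Rz(yaw) Ry(pitch) Rx(roll)).
In Python, from plant import robot gives the robot as it stands. Calls block until the motion is done:
- robot.goto(position, orientation): joint-space move of the TCP to a pose.
- robot.move_straight(position, vel=0.15, attitude=None, contact_N=None): straight line of the TCP; attitude=None keeps the orientation; vel is the mean speed in m/s. With contact_N (N) it stops when the force on the tool has changed by that much, and returns True; else False.
- robot.move_joints(angles): joint-space move.
- robot.grip(opening, strength=None): opening from 0.0 (shut) to 1.0 (fully open); strength is the grip in N (None keeps the last); returns when the fingers have stopped.
- robot.sleep(seconds).
- robot.inverse_kinematics(position, orientation): joint angles nearest the present ones, or None.
- robot.sense(): the state.
- robot.grab_frame(name): name is "scene" or "side" or "wrist"; returns a dict with "image" (384x512x3 uint8, red, green, blue), "range_z" (384x512 float32, m along the optical axis (not along the pixel's ray), 0 where there is no reading), "fx", "fy", "cx", "cy" (pixels), "R" (3x3) and "t" (3): a world point X has camera coordinates R X + t. Camera axes: x right, y down, z forward; pixel columns grow to the right and rows downward; lengths in m; the calibration is good to about 2 mm. A picture is of the moment at which its call begins.
A pose or a line that the arm cannot do raises robot.IKError and nothing moves.
- robot.close_job(): hands the job in, once; it reports no verdict.
The state is a dict: "t": time; "joint_pos": joint angles; "joint_velocities": joint speeds; "effort": joint torques, N m; "tcp_pos": TCP position; "tcp_rot": TCP orientation; "wrist_force": force on the tool from outside, world axes, zero at the start; "torque": the same for the moment, N m; "opening": opening from 0.0 (shut) to 1.0 (fully open).
Only numpy, scipy, OpenCV 4.12 (cv2) and the standard library are available. Lean on these libraries where they do the work, as an engineer would, in place of code of your own. Each camera call takes 0.05 s, during which the arm holds its last target.

TASK

Build up the sight glass on the slanted flange held in the bench vise: between its four studs lay first the plain aluminium spacer ring, on it the glass disc, and last the stepped retaining ring with its collar outward, each lying flat on the one below. Set the glass down gently, without letting it fall, and leave the other things on the bench where they are.

Things in the scene. Friction and masses are not known exactly. Their poses are not given: they have to be found in the camera images.
- port: fixed round steel flange, 84 mm across, 12 mm thick, on a pipe neck clamped in the blue vise and leaning 30 degrees from vertical towards the robot. Origin: centre of its flat face (the seat), about 0.22 m above the bench. z stands square on the face, y is level along the face, x runs up the slope, away from the robot. Four studs stand on the face; the face beyond them is clear
- stud_tops (a point): the point on the flange's axis level with the tops of its four studs, 42 mm out from the face; axes as the flange's. The studs, 8 mm thick, stand along z at x = +-22, y = +-22 mm and leave a round space 54 mm across between them. Between neighbours are gaps 36 mm wide, open down to the face, at +y, -y, +x and -x, through which fingers can pass
- vise: blue bench vise, fixed to the bench; origin at the bench under the middle of its jaws. Its jaws, 100 mm wide along x and 150 mm high at the top, close along y; the casting reaches to y = -102 mm at up to 129 mm high, the screw and its bar to y = +185 mm at up to 125 mm high
- spacer_center (a point): spacer: plain aluminium ring lying flat on the bench, 50 mm outside, wide 36 mm bore, 10 mm high; this point is its centre, half-way up, z axis along its axis. Slightly many-sided: up to 1 mm wider or narrower across
- glass_center (a point): clear, faintly greenish glass disc lying flat on the bench, 50 mm in diameter, 12 mm thick; this point is its centre, half-way up, z axis along its axis
- ring_center (a point): stepped retaining ring of dark steel lying on the bench with its collar up, 13 mm high in all: a flange 50 mm in diameter and 6 mm high, on it a collar 38 mm in diameter and 7 mm high with four small notches; the bore is 28 mm. This point is its centre, half-way up (6.5 mm over its underside), z axis along its axis, out of the collar
- ring_collar (a point): point on the retaining ring's axis half-way up its collar, 9.5 mm over its underside: the height at which to grip it
- nut: bystander: steel hexagon nut, 46 mm over flats, 24 mm high; origin at its underside
- offcut: bystander: solid steel round offcut, 38 mm in diameter, 20 mm high; origin at its underside
- square: bystander: engineer's square lying flat: stock 100 x 20 x 14 mm along its x from the origin, blade 150 mm along its y; origin at its underside
- punch: bystander: centre punch lying along its x, 120 mm long, 10 mm thick; origin at its underside
- file: bystander: flat file with a blue handle, about 300 mm long, lying along its x; origin at its underside
- hammer: bystander: ball-peen hammer, about 260 mm long, lying along its x, head at +x; origin at its underside
- oil_can: bystander: upright oil can, 56 mm in diameter, 120 mm high; origin at its underside

How it is judged:
By the outcome, as a careful person would: the job done as asked, in the order asked, and still so for the second after the job is handed in, with the robot touching nothing.
It also fails if it takes over 72 s, if anything falls off the work surface, if the arm or the gripper's body presses on something with over 40 N, if the wrist force passes 120 N, or if a joint passes its speed limit or range.

## Working session

There is one attempt and no reset: what is moved stays moved. The work goes in short steps, each a Python script; the robot and the scene stay as the last script left them, time stands still between calls to the robot, and variables do not carry over. Pictures are saved under pics/ and viewed, and the job is handed in when it is done.

```bash
ls; mkdir -p pics
python3 - <<'E'
from plant import robot
import cv2,pickle
s=robot.sense();print(s, robot.nose_length)
for n in("scene","side","wrist"):
    f=robot.grab_frame(n);pickle.dump(f,open(f"f_{n}0.pkl","wb"))
    cv2.imwrite(f"pics/{n}0.png",f["image"][:,:,::-1])
    print(n,f["fx"],f["fy"],f["cx"],f["cy"],f["R"],f["t"])
E
```

```text
pics
{'t': 0.0, 'joint_pos': array([ 1.19009319,  0.46947059, -0.04853365,  1.53374045,  0.02411349,
        1.14100935, -0.08231146]), 'joint_velocities': array([ 0.00026901, -0.00305306,  0.00132487, -0.00027266,  0.00153293,
       -0.00088029, -0.00063425]), 'effort': array([ 4.84247867e-04, -5.10302532e+01, -4.71131934e-02, -2.37712187e+01,
        1.05872971e-02,  7.36764661e-03,  3.10689991e-06]), 'tcp_pos': array([ 0.23236788, -0.63311691,  0.24122188]), 'tcp_rot': array([ 3.14147554e+00,  2.03875284e-03, -1.21902118e+00]), 'wrist_force': array([-0.18326173, -0.27696026, -0.51854726]), 'torque': array([ 0.04668246,  0.02300026, -0.02747284]), 'opening': 1.0013308616175793} 0.011
scene 349.23842590407077 349.23842590407077 252.19453702619208 192.43973132461406 [[ 0.72646802  0.68712126  0.01042122]
 [ 0.36330542 -0.3711489  -0.85455115]
 [-0.58331243  0.62459016 -0.51926269]] [-0.38844986 -0.06194872  1.67426172]
side 370.758409491009 370.758409491009 254.92524305155925 188.18178221557358 [[-0.77542814 -0.6314047  -0.00626987]
 [-0.41979113  0.52291208 -0.74184794]
 [ 0.47168486 -0.57261773 -0.67053883]] [0.40954289 0.369442   1.11355369]
wrist 284.1120269387381 284.1120269387381 255.46862379609414 197.22118769590443 [[ 0.34467903 -0.93871882 -0.00183016]
 [-0.89152278 -0.32795875  0.31245831]
 [-0.29391071 -0.1060662  -0.94992971]] [-0.67396292 -0.03909498  0.38042941]
```

View pics/scene0.png

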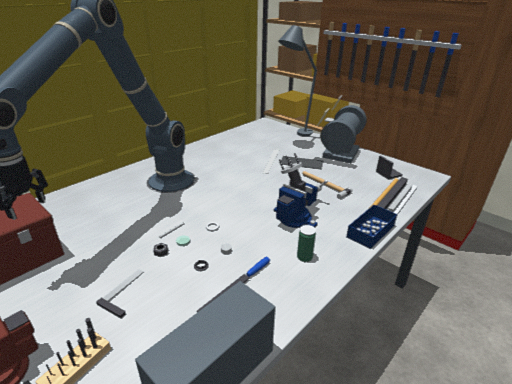

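View pics/side0.png

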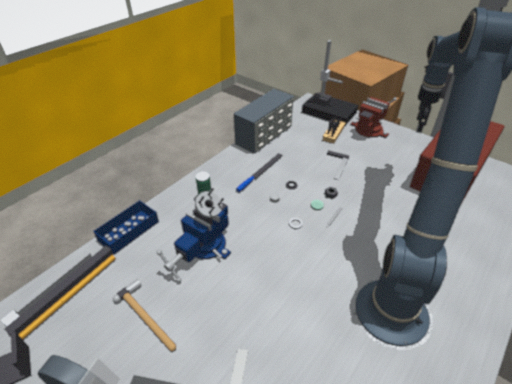

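View pics/wrist0.png

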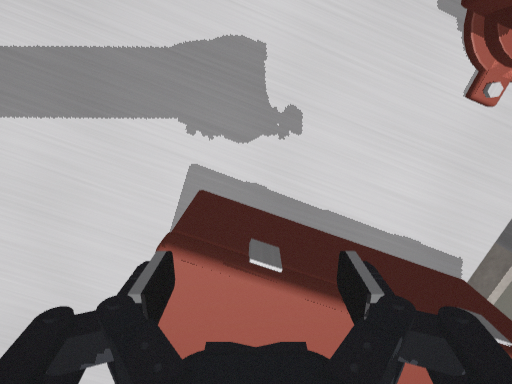

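Scene view: spacer is at about (213,226), glass (184,240), offcut (226,249). The dark rings at (161,249) and (201,265) are the nut and retaining ring, and the vise is at (295,200). Next I deproject these.

```bash
cat > h.py <<'E'
import numpy as np,cv2,pickle
from scipy.spatial.transform import Rotation as Ro
def ld(n): return pickle.load(open(n,"rb"))
def ray(f,u,v):
    d=np.array([(u-f["cx"])/f["fx"],(v-f["cy"])/f["fy"],1.0])
    return -f["R"].T@f["t"], f["R"].T@d
def onz(f,u,v,z):
    o,d=ray(f,u,v); return o+d*(z-o[2])/d[2]
def dep(f,u,v):
    z=f["range_z"][int(round(v)),int(round(u))]; o,d=ray(f,u,v); return o+d*z
def proj(f,X):
    c=f["R"]@np.asarray(X)+f["t"]; return f["fx"]*c[0]/c[2]+f["cx"],f["fy"]*c[1]/c[2]+f["cy"]
def cloud(f):
    v,u=np.mgrid[0:384,0:512]; z=f["range_z"]
    c=np.stack([(u-f["cx"])/f["fx"]*z,(v-f["cy"])/f["fy"]*z,z],-1)
    return (c-f["t"])@f["R"]
E
python3 - <<'E'
from h import *
np.set_printoptions(precision=4,suppress=True)
s=ld("f_scene0.pkl");d=ld("f_side0.pkl")
for n,a,b in(("spacer",(213,226),(295.5,223.5)),("glass",(183.5,240.5),(317,205)),("dk1",(161,249),(331,192)),("dk2",(201,265.5),(292,184.5)),("offc",(226,249),(275,198))):
    print(n,onz(s,*a,.008),onz(d,*b,.008),dep(s,*a),dep(d,*b))
for nm,f,r in(("scene",s,(270,160,340,235)),("side",d,(160,170,250,280))):
    x0,y0,x1,y1=r
    im=f["image"][y0:y1,x0:x1,::-1]
    cv2.imwrite(f"pics/{nm}0v.png",cv2.resize(im,None,fx=6,fy=6,interpolation=cv2.INTER_CUBIC)[:600])
cv2.imwrite("pics/scene0p.png",cv2.resize(s["image"][210:290,140:270,::-1],None,fx=6,fy=6,interpolation=cv2.INTER_CUBIC))
E
```

```text
spacer [ 0.4319 -0.1117  0.008 ] [ 0.4221 -0.107   0.008 ] [ 0.4239 -0.1051  0.0003] [ 0.4273 -0.116  -0.0032]
glass [ 0.4214 -0.2444  0.008 ] [ 0.4122 -0.2394  0.008 ] [ 0.4215 -0.2444  0.0081] [ 0.4116 -0.2382  0.0093]
dk1 [ 0.4026 -0.3281  0.008 ] [ 0.408  -0.3382  0.008 ] [ 0.4165 -0.3355  0.0208] [ 0.402  -0.3245  0.0213]
dk2 [ 0.5684 -0.2836  0.008 ] [ 0.5567 -0.2773  0.008 ] [ 0.5586 -0.2764 -0.0032] [ 0.5646 -0.2901 -0.0052]
offc [ 0.5669 -0.1689  0.008 ] [ 0.5629 -0.1688  0.008 ] [ 0.5759 -0.1768  0.0182] [ 0.5563 -0.1596  0.0188]
```

View pics/scene0p.png

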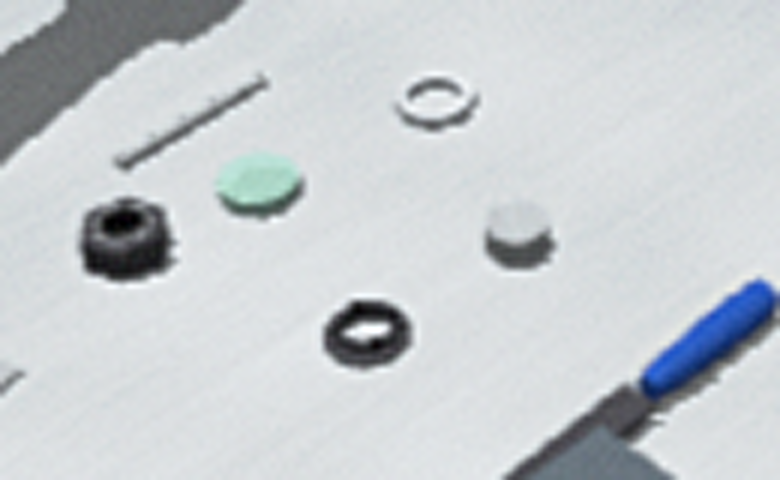

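View pics/scene0v.png

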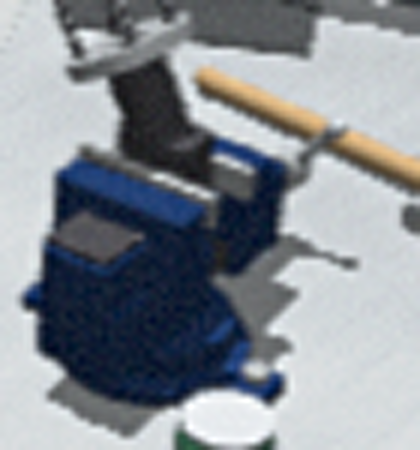

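View pics/side0v.png

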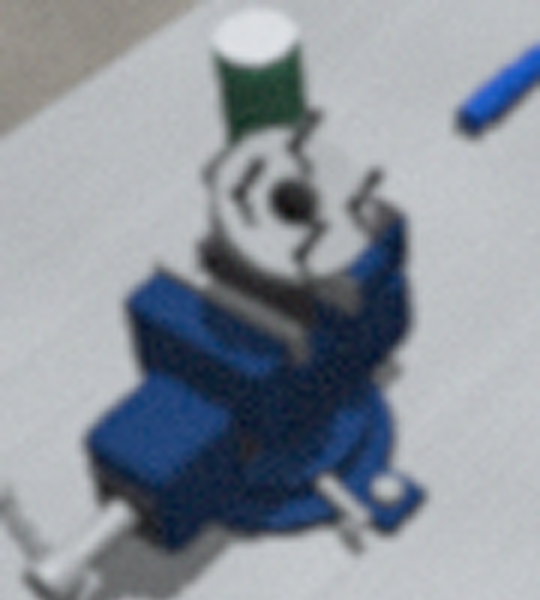

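```bash
cat >> h.py <<'E'
def snap(robot,name,tag):
    f=robot.grab_frame(name); pickle.dump(f,open(f"f_{tag}.pkl","wb")); cv2.imwrite(f"pics/{tag}.png",f["image"][:,:,::-1]); return f
E
python3 - <<'E'
from h import *
from plant import robot
np.set_printoptions(precision=4,suppress=True)
f=ld("f_wrist0.pkl");s=robot.sense()
R=Ro.from_euler("xyz",s["tcp_rot"]).as_matrix()
c=-f["R"].T@f["t"]
print("cam in tool",R.T@(c-s["tcp_pos"]),"\n",R.T@f["R"].T)
s0=ld("f_side0.pkl"); 
C=onz(s0,208.8,203.8,.22);print("port",C)
for p,y in(((.45,-.2,.3),0),((.45,-.2,.3),np.pi/2),((.45,-.2,.3),-np.pi/2),((.43,-.11,.02),0),((.43,-.11,.02),1.57),((.43,-.11,.02),-1.57)):
    print(p,y,robot.inverse_kinematics(p,[np.pi,0,y]))
for sg in(1,-1):
  for yaw in(-.2,0,.2):
    z=np.array([.5*np.cos(yaw),.5*np.sin(yaw),-.866]);x=sg*np.array([-np.sin(yaw),np.cos(yaw),0]);y=np.cross(z,x)
    e=Ro.from_matrix(np.c_[x,y,z]).as_euler("xyz");print(e,robot.inverse_kinematics(C+[-.05,0,.08],e),robot.inverse_kinematics(C,e))
print(robot.sense()["t"])
E
```

```text
cam in tool [-0.0001 -0.0818 -0.1309] 
 [[ 1.      0.0002 -0.0002]
 [-0.0001  0.9499  0.3124]
 [ 0.0003 -0.3124  0.9499]]
port [0.5782 0.1621 0.22  ]
(0.45, -0.2, 0.3) 0 [ 0.8105  0.1565 -0.5342  1.8538  0.0869  1.1542  0.2464]
(0.45, -0.2, 0.3) 1.5707963267948966 [ 0.997   0.187  -0.753   1.8453  0.139   1.1627  1.7681]
(0.45, -0.2, 0.3) -1.5707963267948966 [ 0.5788  0.1331 -0.2727  1.8655  0.0392  1.1482 -1.2785]
(0.43, -0.11, 0.02) 0 [ 0.5073  0.4876 -0.4278  2.2272  0.4162  0.5015 -0.2455]
(0.43, -0.11, 0.02) 1.57 [ 0.6335  0.521  -0.5853  2.2205  0.5589  0.5451  1.1908]
(0.43, -0.11, 0.02) -1.57 [ 0.3138  0.4585 -0.1919  2.238   0.1915  0.4596 -1.6007]
[2.618  0.     1.3708] [ 0.38    0.1344 -1.0018  2.0166  0.7038  0.7912  0.3336] [ 0.1764  0.3128 -0.8055  2.0307  0.9652  0.722   0.1111]
[2.618  0.     1.5708] [ 0.4899  0.0989 -1.0312  2.0434  0.5696  0.6565  0.6631] [ 0.2396  0.2863 -0.8039  2.0592  0.8994  0.5804  0.3775]
[2.618  0.     1.7708] [ 0.2814  0.0435 -0.7254  2.0673  0.2835  0.547   1.1293] [ 0.5948  0.4268 -1.2077  2.0618  1.041   0.6272  0.5063]
[-2.618   0.     -1.7708] [-1.2467  0.0189  0.7097  2.0882  0.5246  0.7071 -2.6566] [-1.1308  0.2532  0.7421  2.0969  0.3139  0.4475 -2.4683]
[-2.618   0.     -1.5708] [-0.8303  0.0015  0.3296  2.1008  0.4286  0.6145 -2.3708] [-0.9222  0.2028  0.5415  2.1182  0.2717  0.3783 -2.2151]
[-2.618   0.     -1.3708] [ 0.8449  0.1614 -1.3593  2.0512  0.5312  0.6035 -2.2144] [ 0.3658  0.2927 -0.8785  2.0703  0.801   0.4813 -2.4514]
0.15
```

Run:
```python
from h import *
from plant import robot
np.set_printoptions(precision=4,suppress=True)
robot.goto([.50,-.2,.22],[np.pi,0,np.pi/2])
f=snap(robot,"wrist","w1")
s=robot.sense();print(s["t"],s["tcp_pos"],s["wrist_force"])
R=Ro.from_euler("xyz",s["tcp_rot"]).as_matrix();c=-f["R"].T@f["t"];print(R.T@(c-s["tcp_pos"]))
robot.goto([.578-.115,.162,.22+.2],[np.pi-np.pi/6,0,np.pi/2])
f=snap(robot,"wrist","w2")
s=robot.sense();print(s["t"],s["tcp_pos"],s["wrist_force"])
```

```text
2.05 [ 0.4998 -0.2012  0.2199] [-0.4088  0.199   0.8472]
[ 0.0007 -0.0786 -0.131 ]
3.6333 [0.4636 0.1604 0.4194] [ 0.7266  1.2062 -0.5476]
```

View pics/w1.png

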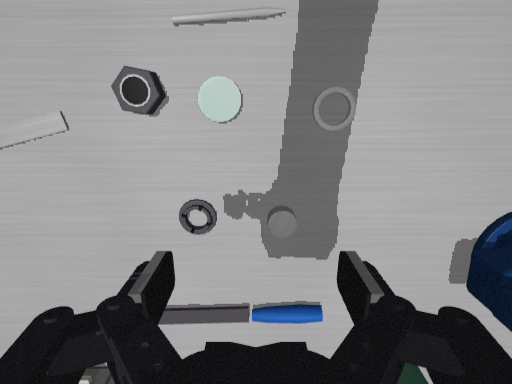

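View pics/w2.png

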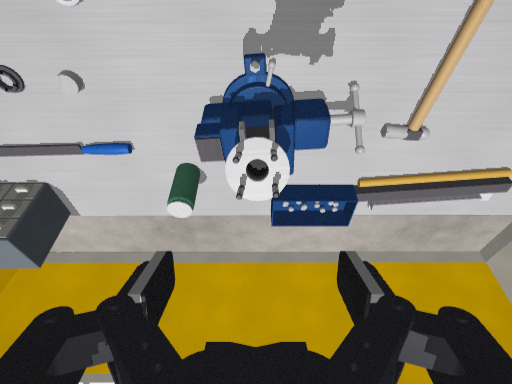

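w1: retaining ring at (198,217), glass (220,99), spacer (335,109), offcut (283,223), nut (136,91). w2: flange face at about (257,168), its studs around it. Enlarging both.

Run:
```python
from h import *
np.set_printoptions(precision=4,suppress=True)
f=ld("f_w1.pkl");g=ld("f_w2.pkl")
def crop(f,r,k,n):
    x0,y0,x1,y1=r;cv2.imwrite(f"pics/{n}.png",cv2.resize(f["image"][y0:y1,x0:x1,::-1],None,fx=k,fy=k,interpolation=cv2.INTER_CUBIC))
crop(f,(170,60,370,250),4,"w1c"); im=cv2.imread("pics/w1c.png");cv2.imwrite("pics/w1c.png",im[:600] if im.shape[0]>600 else im)
a=f["image"]
t=[cv2.resize(a[v-30:v+30,u-30:u+30,::-1],None,fx=4.4,fy=4.4,interpolation=cv2.INTER_CUBIC) for u,v in((335,109),(220,99),(198,217))]
cv2.imwrite("pics/w1c.png",np.hstack(t))
crop(g,(185,110,325,210),5.5,"w2c")
for u,v in((335,109),(220,99),(198,217)): print(onz(f,u,v,.01),dep(f,u,v))
P=cloud(f);print("bench z",np.median(P[140:180,380:450,2]))
P=cloud(g)
print(onz(g,257,168,.22),[P[v,u] for u,v in((257,148),(235,170),(280,170),(257,190))])
```

```text
[ 0.4268 -0.1093  0.01  ] [ 0.427  -0.1066 -0.0003]
[ 0.4157 -0.2407  0.01  ] [ 0.4158 -0.2403  0.0127]
[ 0.5598 -0.275   0.01  ] [ 0.5636 -0.2771  0.0006]
bench z -0.0004745072179125725
[0.5776 0.1629 0.22  ] [array([0.5551, 0.1629, 0.2075]), array([0.5804, 0.1344, 0.2207]), array([0.5783, 0.1924, 0.2232]), array([0.6031, 0.1629, 0.235 ])]
```

View pics/w1c.png

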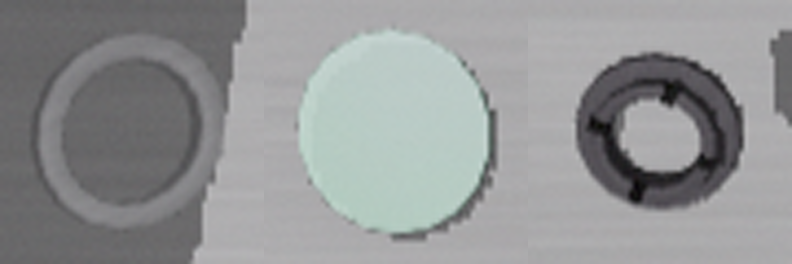

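View pics/w2c.png

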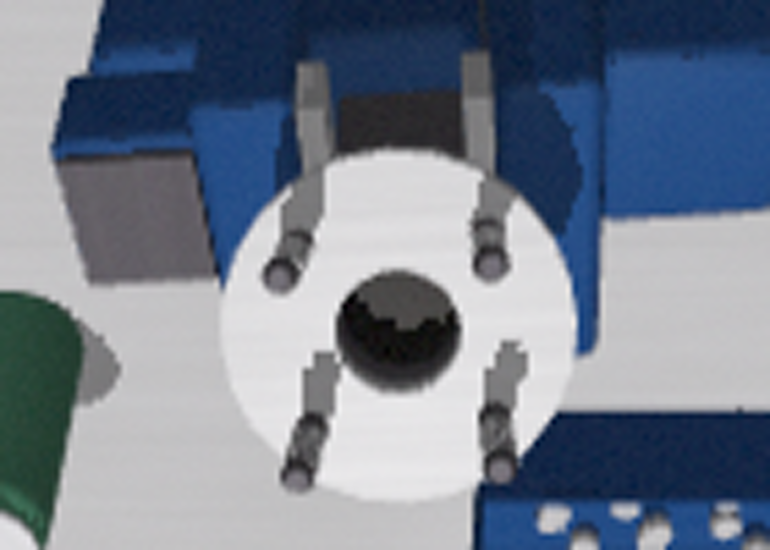

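```bash
cat > port.py <<'E'
from h import *
from scipy.optimize import least_squares
np.set_printoptions(precision=4,suppress=True)
def port(f,studs,roi,seed):
    P=cloud(f);u0,v0,u1,v1=roi
    m=np.zeros(P.shape[:2],bool);m[v0:v1,u0:u1]=1
    m&=np.linalg.norm(P-seed,axis=-1)<.05
    m&=f["range_z"]>0
    n=np.array([-.5,0,.866]);c=np.array(seed,float)
    for k in range(12):
        q=m&(np.abs((P-c)@n)<(.012 if k<4 else .004))
        X=P[q];c0=X.mean(0);w=np.linalg.svd(X-c0,full_matrices=False)[2][2];n=w*np.sign(w[2]);c=c0
    print("plane n",n,"tilt",np.degrees(np.arccos(n[2])),"yaw",np.degrees(np.arctan2(-n[1],-n[0])),"N",len(X),"rms",np.std((X-c)@n))
    # bright mask for outline
    q8=(q&(f["image"].min(-1)>0)).astype(np.uint8)
    q8=cv2.morphologyEx(q8,cv2.MORPH_CLOSE,np.ones((9,9)))
    cs=max(cv2.findContours(q8,cv2.RETR_EXTERNAL,cv2.CHAIN_APPROX_NONE)[0],key=cv2.contourArea)[:,0]
    o,_=ray(f,0,0)
    def hit(u,v,off=0):
        o,d=ray(f,u,v);return o+d*(((c+n*off-o)@n)/(d@n))
    B=np.array([hit(u,v) for u,v in cs])
    ex=np.cross([0,1,0],n);ex/=np.linalg.norm(ex);ey=np.cross(n,ex)
    xy=np.c_[(B-c)@ex,(B-c)@ey]
    r=least_squares(lambda p:np.hypot(xy[:,0]-p[0],xy[:,1]-p[1])-p[2],[0,0,.042],loss="soft_l1",f_scale=.001).x
    C=c+ex*r[0]+ey*r[1];print("disc centre",C,"r",r[2])
    S=np.array([hit(u,v,.042) for u,v in studs])-n*.042
    sx=np.c_[(S-C)@ex,(S-C)@ey];print("studs\n",sx,"mean",sx.mean(0), "C by studs",S.mean(0))
    # yaw: studs order (-x,-y),( -x,+y),(+x,-y),(+x,+y)
    d=(sx[1]-sx[0])+(sx[3]-sx[2]);print("y-axis rot deg",np.degrees(np.arctan2(-d[0],d[1])))
    # face-level heading of ex
    return C,n,ex,ey,sx
if __name__=="__main__":
    g=ld("f_w2.pkl")
    st=[(u/5.5+185-.41,v/5.5+110-.41) for u,v in((281,273),(491,262),(297,476),(500,466))]
    port(g,st,(215,130,300,205),(.578,.163,.22))
E
python3 port.py
```

```text
plane n [-0.4987 -0.0355  0.8661] tilt 29.995708698993294 yaw 4.073223718692235 N 2539 rms 0.0008110168667482532
disc centre [0.5796 0.1628 0.2215] r 0.04116709971069311
studs
 [[-0.0216 -0.0227]
 [-0.0241  0.0204]
 [ 0.0222 -0.0203]
 [ 0.0196  0.0231]] mean [-0.001   0.0001] C by studs [0.5787 0.1629 0.221 ]
y-axis rot deg 3.375139202154679
```

Plane tilt is 30.0° and yaw about 4°, and the disc and stud fits agree. Next a closer view squarely over the seat.

```bash
cat >> h.py <<'E'
YAW=np.radians(4.0)
def frame(yaw=None):
    yaw=YAW if yaw is None else yaw
    n=np.array([-.5*np.cos(yaw),-.5*np.sin(yaw),np.cos(np.pi/6)]);y=np.array([-np.sin(yaw),np.cos(yaw),0]);x=np.cross(y,n)
    return x,y,n
def toolE(yaw=None):
    x,y,n=frame(yaw); return Ro.from_matrix(np.c_[y,np.cross(-n,y),-n]).as_euler("xyz")
E
python3 - <<'E'
from h import *
from plant import robot
np.set_printoptions(precision=4,suppress=True)
x,y,n=frame();C=np.array([.579,.163,.221])
robot.goto(C+.1*n,toolE());robot.sleep(.3)
f=snap(robot,"wrist","w3");s=robot.sense();print(s["t"],s["tcp_pos"],C+.1*n,s["tcp_rot"],toolE())
R=Ro.from_euler("xyz",s["tcp_rot"]).as_matrix();c=-f["R"].T@f["t"];print(R.T@(c-s["tcp_pos"]),"\n",R.T@f["R"].T)
print(proj(f,C))
E
```

```text
4.5917 [0.5292 0.1598 0.3086] [0.5291 0.1595 0.3076] [2.616  0.0015 1.6406] [2.618  0.     1.6406]
[ 0.0006 -0.079  -0.1304] 
 [[ 1.      0.0001 -0.0001]
 [-0.0001  0.95    0.3123]
 [ 0.0001 -0.3123  0.95  ]]
(np.float64(254.6162059720347), np.float64(199.64550796902915))
```

View pics/w3.png

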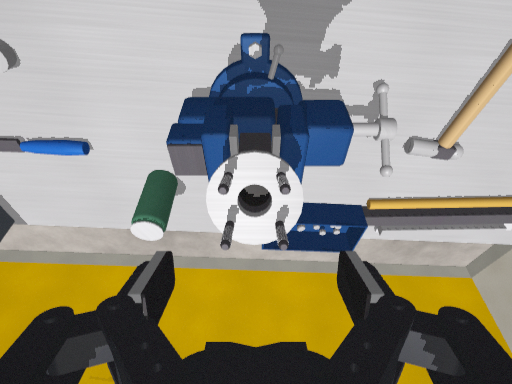

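Run:
```python
from h import *
f=ld("f_w3.pkl");x0,y0,x1,y1=195,145,315,255
cv2.imwrite("pics/w3c.png",cv2.resize(f["image"][y0:y1,x0:x1,::-1],None,fx=5,fy=5,interpolation=cv2.INTER_CUBIC))
```

```text
(no output)
```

View pics/w3c.png

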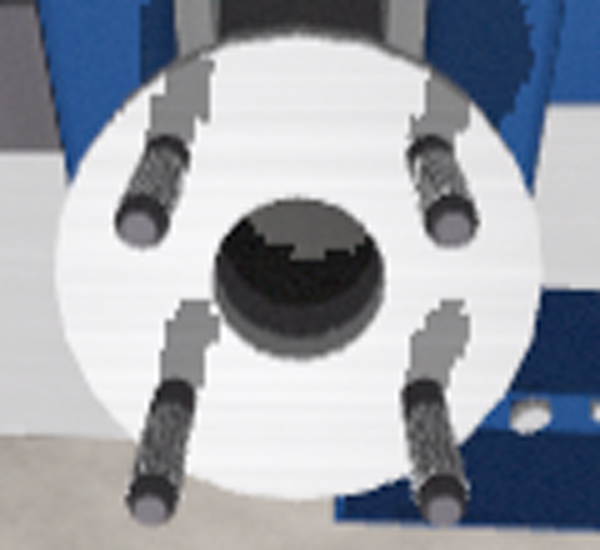

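Run:
```python
from port import *
g=ld("f_w3.pkl")
st=[(u/5+195-.4,v/5+145-.4) for u,v in((141,226),(453,223),(153,508),(444,506))]
C,n,ex,ey,sx=port(g,st,(200,148,310,248),(.579,.163,.221))
x,y,n=frame()
print(n)
# parts, from w1 and w3-coords
```

```text
plane n [-0.4988 -0.0358  0.866 ] tilt 30.0083768390109 yaw 4.099340156427011 N 5535 rms 0.0007569641682266687
disc centre [0.5793 0.1627 0.2212] r 0.04124723167317693
studs
 [[-0.0205 -0.0228]
 [-0.0236  0.0204]
 [ 0.0232 -0.02  ]
 [ 0.0201  0.0232]] mean [-0.0002  0.0002] C by studs [0.5791 0.1629 0.2211]
y-axis rot deg 4.076514309526155
[-0.4988 -0.0349  0.866 ]
```

```bash
sed -i 's/radians(4.0)/radians(4.1)/' h.py
python3 - <<'E'
from h import *
from plant import robot
np.set_printoptions(precision=4,suppress=True)
for k,p in(("glass",(.4157,-.2407)),("spacer",(.427,-.109))):
    robot.goto([p[0],p[1],.12],[np.pi,0,np.pi/2]);robot.sleep(.3)
    f=snap(robot,"wrist","w4"+k);s=robot.sense();print(s["t"],s["tcp_pos"],s["tcp_rot"],s["wrist_force"])
    u,v=map(int,proj(f,[*p,.008]));print(u,v)
    cv2.imwrite(f"pics/w4{k}c.png",cv2.resize(f["image"][v-60:v+60,u-60:u+60,::-1],None,fx=4,fy=4,interpolation=cv2.INTER_CUBIC))
a=cv2.imread("pics/w4glassc.png");b=cv2.imread("pics/w4spacerc.png");cv2.imwrite("pics/w4c.png",cv2.resize(np.hstack([a,b]),None,fx=.82,fy=.82))
E
```

```text
6.6083 [ 0.4159 -0.2404  0.1202] [3.1414 0.0004 1.5715] [-0.4727  0.2489 -0.4997]
254 195
7.55 [ 0.427  -0.1098  0.1199] [-3.1414 -0.0001  1.5689] [ 0.4955 -0.532  -0.2471]
255 196
```

View pics/w4c.png

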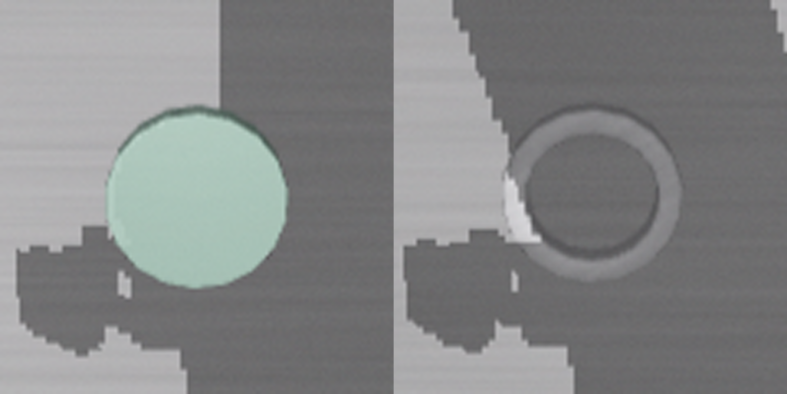

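Run:
```python
from h import *
np.set_printoptions(precision=4,suppress=True)
g=ld("f_w4glass.pkl");s=ld("f_w4spacer.pkl")
k=3.28;h=.38
print(onz(g,194+197/k-h,135+199.5/k-h,.012),[onz(g,194+x/k-h,135+y/k-h,.012) for x,y in((107,199),(287,199),(197,112),(197,287))])
print(onz(s,195+199.9/k-h,136+195/k-h,.010),[onz(s,195+x/k-h,136+y/k-h,.010) for x,y in((111.4,195),(288.4,195),(200,110),(200,280))])
```

```text
[ 0.4143 -0.2413  0.012 ] [array([ 0.4142, -0.2656,  0.012 ]), array([ 0.4142, -0.2171,  0.012 ]), array([ 0.3903, -0.2413,  0.012 ]), array([ 0.4399, -0.2414,  0.012 ])]
[ 0.4254 -0.1093  0.01  ] [array([ 0.4253, -0.1333,  0.01  ]), array([ 0.4254, -0.0852,  0.01  ]), array([ 0.4018, -0.1092,  0.01  ]), array([ 0.4503, -0.1093,  0.01  ])]
```

Run:
```python
from h import *
from plant import robot
np.set_printoptions(precision=4,suppress=True)
robot.grip(.74,40);s=robot.sense();print(s["t"],s["opening"])
p=np.array([.426,-.1093])
robot.move_straight([*p,.04],vel=.15)
robot.sleep(.15)
hit=robot.move_straight([*p,.004],vel=.03,contact_N=4)
s=robot.sense();print(hit,s["t"],s["tcp_pos"],s["wrist_force"])
z=s["tcp_pos"][2]
robot.move_straight([*p,z+.0035],vel=.03)
s=robot.sense();print(s["tcp_pos"],s["wrist_force"])
robot.grip(0,40);robot.sleep(.1);s=robot.sense();print(s["t"],s["tcp_pos"],s["wrist_force"],s["opening"])
snap(robot,"wrist","w5")
```

```text
7.9083 0.7395574280839644
True 9.825 [ 0.4259 -0.1092  0.0052] [-0.2887  0.2195  6.245 ]
[ 0.4261 -0.1094  0.0088] [-0.1958  0.8211 -0.7212]
10.5083 [ 0.426  -0.1093  0.0092] [-2.2891 -0.2555  8.9421] 0.5625760337060655
```

View pics/w5.png

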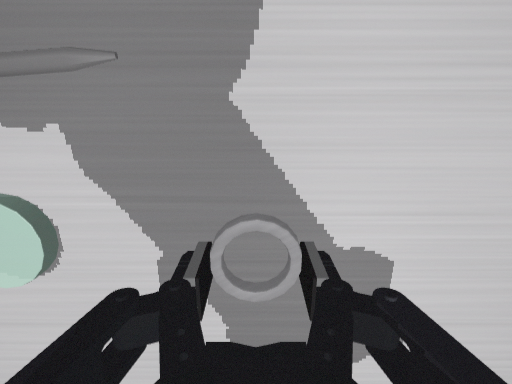

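Run:
```python
from h import *
from plant import robot
np.set_printoptions(precision=4,suppress=True)
p=np.array([.426,-.1093])
robot.grip(.62);robot.move_straight([*p,.0115],vel=.03);robot.sleep(.1)
s=robot.sense();print(s["t"],s["tcp_pos"],s["wrist_force"])
robot.grip(0,40);robot.sleep(.1);s=robot.sense();print(s["t"],s["tcp_pos"],s["wrist_force"],s["opening"])
robot.move_straight([*p,.12],vel=.15)
robot.sleep(.2);s=robot.sense();print(s["t"],s["tcp_pos"],s["wrist_force"],s["opening"])
snap(robot,"wrist","w6")
x,y,n=frame();C=np.array([.5792,.1628,.2211])
robot.goto(C+.12*n,toolE());robot.sleep(.2)
snap(robot,"wrist","w7");snap(robot,"side","s7")
s=robot.sense();print(s["t"],s["tcp_pos"],C+.12*n,s["tcp_rot"]-toolE(),s["wrist_force"],s["opening"])
```

```text
11.1333 [ 0.426  -0.1093  0.0115] [-0.5109 -0.6024 -0.044 ]
11.4667 [ 0.426  -0.1093  0.012 ] [-2.764   0.0671  8.7547] 0.5565103005002379
12.5417 [ 0.4255 -0.1091  0.1193] [0.1187 0.2042 0.0291] 0.55311991150518
14.2 [0.5195 0.1578 0.3246] [0.5194 0.1585 0.325 ] [ 0.0009 -0.0006 -0.0011] [ 0.9711 -0.0435 -0.6963] 0.5528246045228573
```

View pics/w7.png

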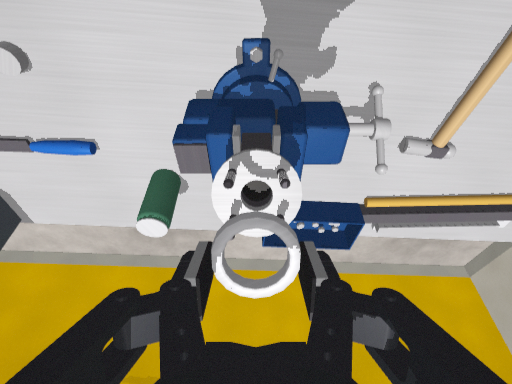

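View pics/w6.png

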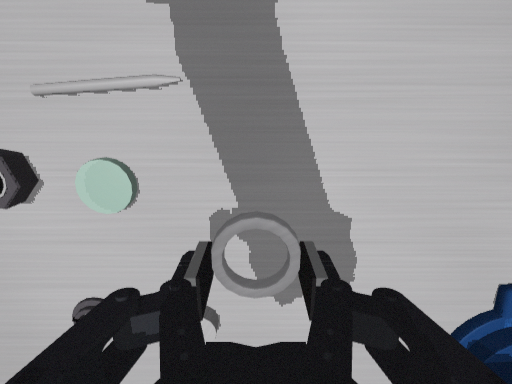

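Run:
```python
from h import *
np.set_printoptions(precision=4,suppress=True)
for t in("w6","w7"):
    f=ld(f"f_{t}.pkl")
    a=f["image"][200:310,200:315,::-1];cv2.imwrite(f"pics/{t}c.png",cv2.resize(a,None,fx=5,fy=5,interpolation=cv2.INTER_CUBIC))
    # camera->tool with nominal transform
    Rt=np.array([[1,0,0],[0,.95,.3123],[0,-.3123,.95]]);ct=np.array([.0003,-.0795,-.1307])
    for u,v in((256.5,254.5),(212,254),(301,254),(256,212),(256,297)):
        d=Rt@np.array([(u-f["cx"])/f["fx"],(v-f["cy"])/f["fy"],1]);print((u,v),ct+d*(.002-ct[2])/d[2])
```

```text
(256.5, 254.5) [ 0.0008 -0.0041  0.002 ]
(212, 254) [-0.0226 -0.0044  0.002 ]
(301, 254) [ 0.0243 -0.0044  0.002 ]
(256, 212) [ 0.0006 -0.0281  0.002 ]
(256, 297) [0.0006 0.0225 0.002 ]
(256.5, 254.5) [ 0.0008 -0.0041  0.002 ]
(212, 254) [-0.0226 -0.0044  0.002 ]
(301, 254) [ 0.0243 -0.0044  0.002 ]
(256, 212) [ 0.0006 -0.0281  0.002 ]
(256, 297) [0.0006 0.0225 0.002 ]
```

View pics/w7c.png

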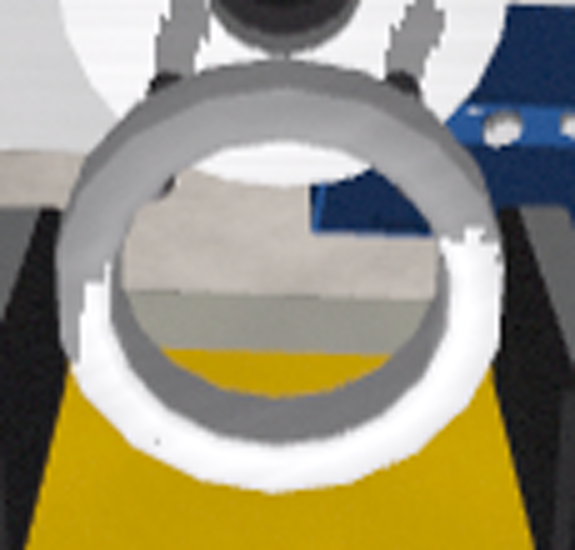

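Run:
```python
from h import *
np.set_printoptions(precision=4,suppress=True)
D={"w4glass":([.4159,-.2404,.1202],[np.pi,0,np.pi/2]),"w4spacer":([.427,-.1098,.1199],[np.pi,0,np.pi/2]),"w5":([.426,-.1093,.0092],[np.pi,0,np.pi/2]),"w6":([.4255,-.1091,.1193],[np.pi,0,np.pi/2]),"w7":([.5195,.1578,.3246],toolE())}
for t,(p,e) in D.items():
    f=ld(f"f_{t}.pkl");R=Ro.from_euler("xyz",e).as_matrix();c=-f["R"].T@f["t"];ct=R.T@(c-p);Rc=R.T@f["R"].T
    print(t,ct,Ro.from_matrix(Rc).as_euler("xyz",degrees=True),f["fx"],f["cx"],f["cy"])
    if t in("w5","w6","w7"):
        for u,v in((255.8,257.8),(255.8,217.6),(255.8,298)):
            d=Rc@np.array([(u-f["cx"])/f["fx"],(v-f["cy"])/f["fy"],1]);print("   ",ct+d*(.002-ct[2])/d[2], "range pt",)
```

```text
w4glass [ 0.0007 -0.0786 -0.1311] [-18.2006  -0.0313  -0.0591] 284.1120269387381 255.46862379609414 197.22118769590443
w4spacer [ 0.0006 -0.0787 -0.131 ] [-18.1652   0.0066   0.1279] 284.1120269387381 255.46862379609414 197.22118769590443
w5 [ 0.0007 -0.0784 -0.1311] [-18.0576  -0.0185   0.0217] 284.1120269387381 255.46862379609414 197.22118769590443
    [ 0.0008 -0.0013  0.002 ] range pt
    [ 0.0008 -0.0242  0.002 ] range pt
    [0.0008 0.0241 0.002 ] range pt
w6 [ 0.0004 -0.0782 -0.1312] [-17.986    0.0708  -0.0208] 284.1120269387381 255.46862379609414 197.22118769590443
    [ 0.0008 -0.0012  0.002 ] range pt
    [ 0.0008 -0.0241  0.002 ] range pt
    [0.0008 0.0241 0.002 ] range pt
w7 [ 0.0001 -0.079  -0.1302] [-18.0869  -0.0144   0.1211] 284.1120269387381 255.46862379609414 197.22118769590443
    [ 0.0001 -0.0023  0.002 ] range pt
    [ 0.0001 -0.0251  0.002 ] range pt
    [0.     0.0228 0.002 ] range pt
```

Run:
```python
from h import *
from plant import robot
np.set_printoptions(precision=4,suppress=True)
x,y,n=frame();C=np.array([.5792,.1628,.2211])-.0007*y
robot.move_straight(C+.060*n,vel=.15,attitude=toolE());robot.sleep(.3)
s=robot.sense();print(s["t"],s["tcp_pos"]-C-.06*n,s["tcp_rot"]-toolE(),s["wrist_force"],s["opening"])
f=snap(robot,"wrist","w8")
cv2.imwrite("pics/w8c.png",cv2.resize(f["image"][190:310,190:320,::-1],None,fx=5,fy=5,interpolation=cv2.INTER_CUBIC))
g=snap(robot,"side","s8")
cv2.imwrite("pics/s8c.png",cv2.resize(g["image"][150:240,160:260,::-1],None,fx=6,fy=6,interpolation=cv2.INTER_CUBIC))
```

```text
15.05 [ 0.0001 -0.0002  0.0009] [-0.0015  0.0006 -0.0006] [ 0.8352  0.2192 -0.145 ] 0.5574291569187244
```

View pics/w8c.png

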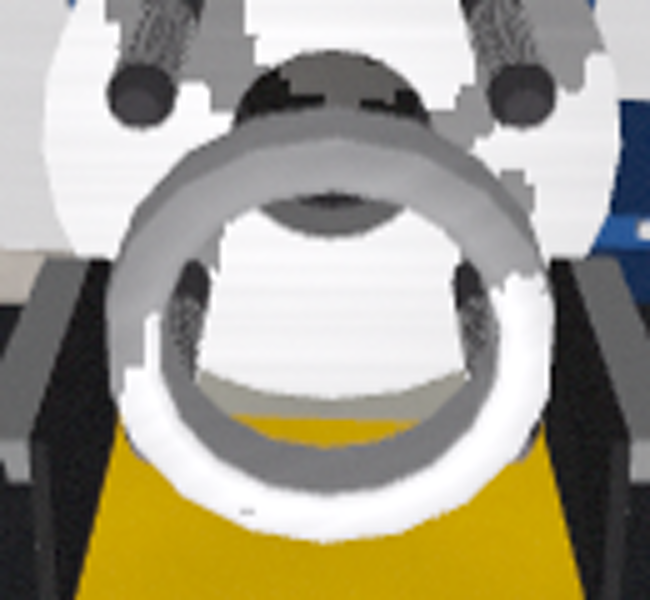

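View pics/s8c.png

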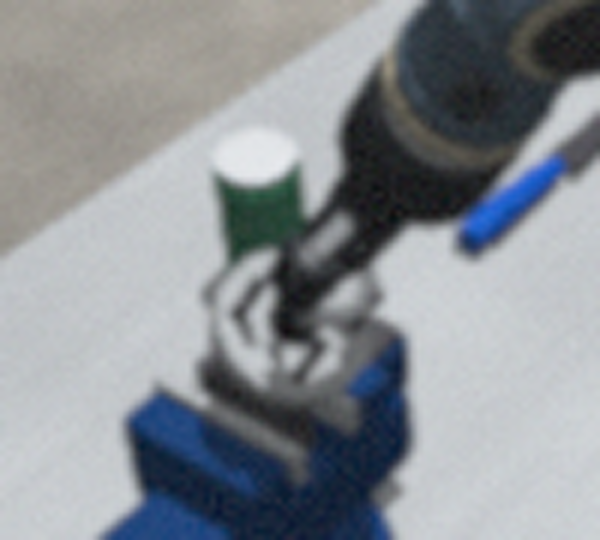

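Run:
```python
from h import *
np.set_printoptions(precision=4,suppress=True)
f=ld("f_w8.pkl");Rc=Ro.from_euler("x",-18.15,degrees=True).as_matrix();ct=np.array([.0006,-.0786,-.131])
def T(u,v,z):
    d=Rc@np.array([(u/5+189.6-f["cx"])/f["fx"],(v/5+189.6-f["cy"])/f["fy"],1]);return ct+d*(z-ct[2])/d[2]
print("studs -x tops, expect y -.022:",T(142,96,.018),T(522,96,.018))
print("ring edges y",T(329,137,.002),T(329,541,.002),"x",T(107,320,.002),T(552,320,.002))
```

```text
studs -x tops, expect y -.022: [-0.0204 -0.0229  0.018 ] [ 0.0222 -0.0229  0.018 ]
ring edges y [ 0.0006 -0.0245  0.002 ] [0.0006 0.024  0.002 ] x [-0.0228 -0.0037  0.002 ] [ 0.0241 -0.0037  0.002 ]
```

Run:
```python
from h import *
from plant import robot
np.set_printoptions(precision=4,suppress=True)
x,y,n=frame();C=np.array([.5792,.1628,.2211])-.0005*y-.0005*x
hit=robot.move_straight(C+.025*n,vel=.05,attitude=toolE(),contact_N=10)
s=robot.sense();print(hit,s["t"],(s["tcp_pos"]-C)@np.c_[x,y,n],s["wrist_force"]@np.c_[x,y,n])
if not hit:
    hit=robot.move_straight(C+.004*n,vel=.02,contact_N=6)
    s=robot.sense();print(hit,s["t"],(s["tcp_pos"]-C)@np.c_[x,y,n],s["wrist_force"]@np.c_[x,y,n],s["opening"])
    snap(robot,"wrist","w9")
```

```text
False 16.0 [0.0001 0.0003 0.0252] [-0.1353 -0.5143 -0.0171]
True 16.65 [ 0.     -0.0001  0.0134] [ 0.2657 -1.3541  5.6007] 0.5516617508216844
```

View pics/w9.png

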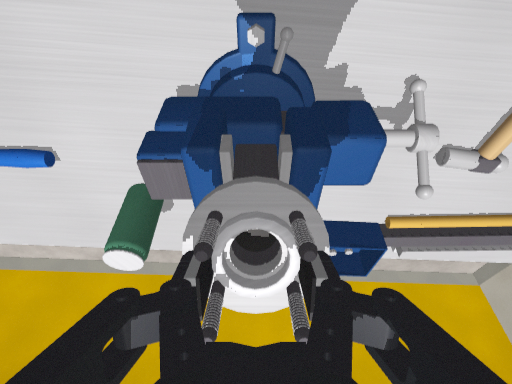

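Run:
```python
from h import *
from plant import robot
np.set_printoptions(precision=4,suppress=True)
x,y,n=frame();C=np.array([.5792,.1628,.2211])-.0005*y-.0005*x
robot.grip(.70)
robot.move_straight(C+.10*n,vel=.15,attitude=toolE());robot.sleep(.2)
f=snap(robot,"wrist","w10");s=robot.sense();print(s["t"],s["wrist_force"],s["opening"])
cv2.imwrite("pics/w10c.png",cv2.resize(f["image"][145:255,195:315,::-1],None,fx=5,fy=5,interpolation=cv2.INTER_CUBIC))
P=cloud(f);Z=(P-C)@n
for u,v in ((225,220),(290,212),(257,172),(257,228),(230,200),(285,200)): print((u,v),Z[v,u])
```

```text
17.95 [ 0.25    0.1952 -0.0393] 0.6996055526178089
(225, 220) 0.00017769940474401328
(290, 212) -0.0002517852472827258
(257, 172) 0.0004944826976654706
(257, 228) 0.010953789845947843
(230, 200) 0.009734019433614773
(285, 200) 0.009106994981706298
```

View pics/w10c.png

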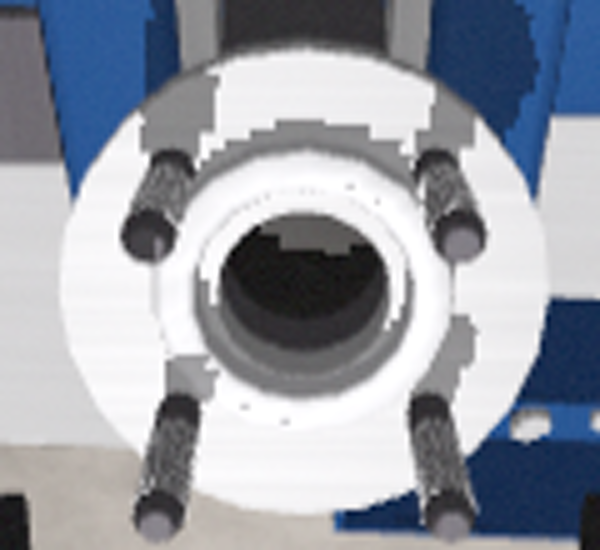

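Run:
```python
from h import *
from plant import robot
np.set_printoptions(precision=4,suppress=True)
p=np.array([.415,-.2413])
robot.goto([*p,.10],[np.pi,0,np.pi/2]);robot.grip(.66,25)
robot.move_straight([*p,.035],vel=.15);robot.sleep(.15)
hit=robot.move_straight([*p,.0135],vel=.03,contact_N=6);robot.sleep(.1)
s=robot.sense();print(hit,s["t"],s["tcp_pos"],s["wrist_force"],s["opening"])
snap(robot,"wrist","w11a")
robot.grip(0,25);robot.sleep(.1);s=robot.sense();print(s["t"],s["tcp_pos"],s["wrist_force"],s["opening"])
snap(robot,"wrist","w11")
```

```text
False 21.5583 [ 0.4152 -0.2413  0.0137] [0.0194 0.3191 0.2915] 0.6617249294732126
21.9333 [ 0.4151 -0.2414  0.014 ] [-2.2779 -0.6909  5.6244] 0.5641196653432962
```

View pics/w11.png

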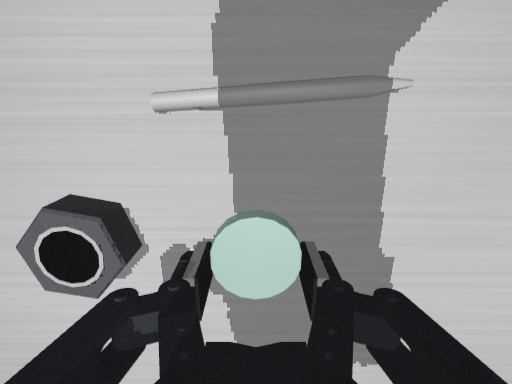

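Run:
```python
from h import *
from plant import robot
np.set_printoptions(precision=4,suppress=True)
p=np.array([.415,-.2413])
robot.move_straight([*p,.12],vel=.15)
x,y,n=frame();C=np.array([.5792,.1628,.2211])-.0005*y-.0005*x
robot.goto(C+.12*n,toolE())
robot.move_straight(C+.062*n,vel=.15,attitude=toolE());robot.sleep(.3)
s=robot.sense();print(s["t"],(s["tcp_pos"]-C)@np.c_[x,y,n],s["tcp_rot"]-toolE(),s["wrist_force"],s["opening"])
f=snap(robot,"wrist","w12")
cv2.imwrite("pics/w12c.png",cv2.resize(f["image"][190:310,190:320,::-1],None,fx=5,fy=5,interpolation=cv2.INTER_CUBIC))
```

```text
25.3583 [ 0.0006 -0.0002  0.0627] [-0.0016  0.0006 -0.0007] [ 0.8616 -0.3293 -0.2161] 0.5661525946106987
```

View pics/w12c.png

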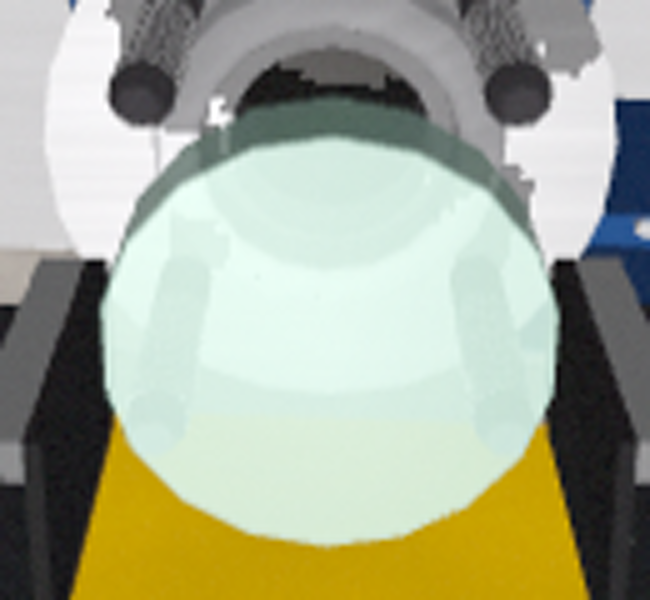

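Run:
```python
from h import *
from plant import robot
np.set_printoptions(precision=4,suppress=True)
x,y,n=frame();B=np.c_[x,y,n];C=np.array([.5792,.1628,.2211])-.0005*y-.0005*x
hit=robot.move_straight(C+.033*n,vel=.05,attitude=toolE(),contact_N=8)
s=robot.sense();print(hit,s["t"],(s["tcp_pos"]-C)@B,s["wrist_force"]@B)
if not hit:
    robot.sleep(.1)
    hit=robot.move_straight(C+.018*n,vel=.015,contact_N=4)
    s=robot.sense();print(hit,s["t"],(s["tcp_pos"]-C)@B,s["wrist_force"]@B,s["opening"])
    snap(robot,"wrist","w13")
```

```text
False 26.1417 [0.0001 0.0003 0.0331] [ 0.437   0.5617 -0.1072]
True 26.85 [ 0.     -0.      0.0253] [-0.5734 -0.81    5.62  ] 0.5668515559444287
```

View pics/w13.png

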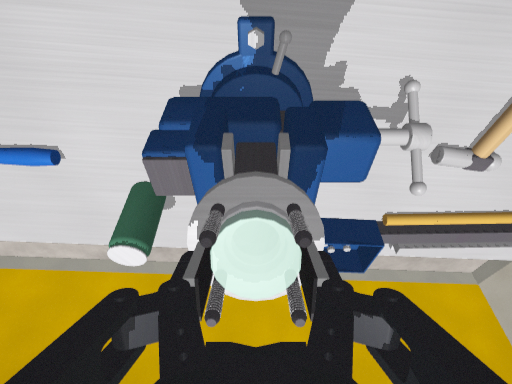

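Run:
```python
from h import *
from plant import robot
np.set_printoptions(precision=4,suppress=True)
x,y,n=frame();C=np.array([.5792,.1628,.2211])-.0005*y-.0005*x
robot.grip(.70)
robot.move_straight(C+.10*n,vel=.15,attitude=toolE());robot.sleep(.2)
f=snap(robot,"wrist","w14");s=robot.sense();print(s["t"],s["wrist_force"],s["opening"])
cv2.imwrite("pics/w14c.png",cv2.resize(f["image"][145:255,195:315,::-1],None,fx=5,fy=5,interpolation=cv2.INTER_CUBIC))
Z=(cloud(f)-C)@n
for u,v in ((257,178),(257,228),(230,200),(285,200),(257,200)): print((u,v),Z[v,u])
p=(.5605,-.276)
robot.goto([*p,.13],[np.pi,0,np.pi/2]);robot.sleep(.3)
f=snap(robot,"wrist","w15");s=robot.sense();print(s["t"],s["tcp_pos"])
u,v=map(int,proj(f,[*p,.008]));print(u,v)
cv2.imwrite("pics/w15c.png",cv2.resize(f["image"][v-50:v+50,u-50:u+50,::-1],None,fx=6,fy=6,interpolation=cv2.INTER_CUBIC))
```

```text
28.075 [ 0.273  -0.0809 -0.2394] 0.698809363238999
(257, 178) 0.02051348305378855
(257, 228) 0.02222282908330702
(230, 200) 0.02226876479782698
(285, 200) 0.02149616228050408
(257, 200) 0.021465774137976575
30.1417 [ 0.5606 -0.2757  0.1303]
254 192
```

View pics/w14c.png

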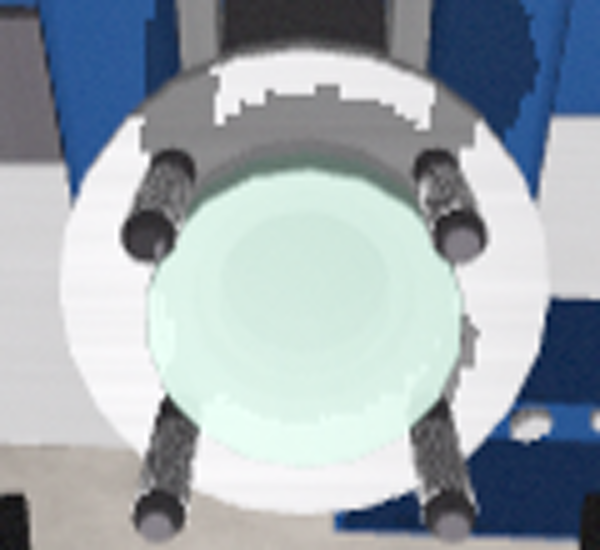

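View pics/w15c.png

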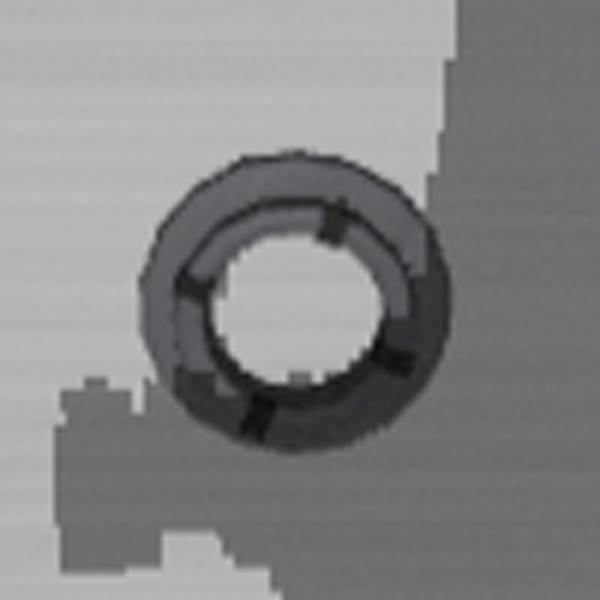

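Run:
```python
from h import *
from plant import robot
np.set_printoptions(precision=4,suppress=True)
f=ld("f_w15.pkl");q=lambda x,y:(204+x/6-.4,142+y/6-.4)
e=[onz(f,*q(*a),.006) for a in((138,303),(450,303),(294,157),(294,453))]
p=np.array([(e[2][0]+e[3][0])/2,(e[0][1]+e[1][1])/2]);print(e,p)
# collar: bore centre at z .013
b=[onz(f,*q(*a),.013) for a in((205,310),(390,310))];print(b)
# aim so that ring as seen sits at tool x +.0007
p[1]-=.0007
if abs(p[0]-.5605)<.004 and abs(p[1]+.2757)<.004:
    robot.grip(.52,40)
    robot.move_straight([*p,.035],vel=.15);robot.sleep(.15)
    hit=robot.move_straight([*p,.011],vel=.025,contact_N=4)
    s=robot.sense();print(hit,s["t"],s["tcp_pos"],s["wrist_force"],s["opening"])
    snap(robot,"wrist","w16")
```

```text
[array([ 0.561 , -0.3021,  0.006 ]), array([ 0.5609, -0.2532,  0.006 ]), array([ 0.5376, -0.2776,  0.006 ]), array([ 0.5863, -0.2777,  0.006 ])] [ 0.562  -0.2777]
[array([ 0.5599, -0.2912,  0.013 ]), array([ 0.5599, -0.2629,  0.013 ])]
True 32.1333 [ 0.5618 -0.2783  0.015 ] [-1.0758  0.8064  5.1305] 0.521719295576605
```

View pics/w16.png

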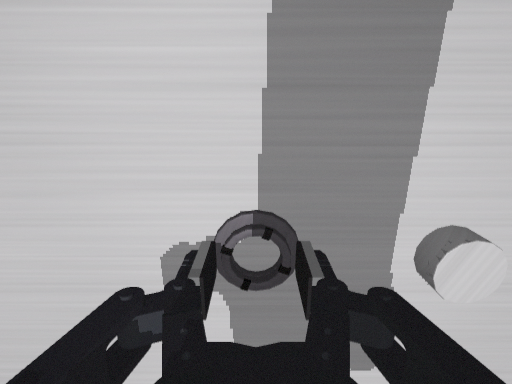

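Run:
```python
from h import *
from plant import robot
np.set_printoptions(precision=4,suppress=True)
p=np.array([.562,-.2784])
robot.move_straight([*p,.0172],vel=.03);robot.sleep(.1)
s=robot.sense();print(s["t"],s["tcp_pos"],s["wrist_force"])
robot.grip(0,40);robot.sleep(.1);s=robot.sense();print(s["t"],s["tcp_pos"],s["wrist_force"],s["opening"])
snap(robot,"wrist","w17")
robot.move_straight([*p,.13],vel=.15);robot.sleep(.1)
x,y,n=frame();C=np.array([.5792,.1628,.2211])-.0005*y-.0005*x
s=robot.sense();print(s["t"],s["tcp_pos"],s["wrist_force"],s["opening"])
robot.goto(C+.14*n,toolE())
robot.move_straight(C+.068*n,vel=.15,attitude=toolE());robot.sleep(.3)
s=robot.sense();print(s["t"],(s["tcp_pos"]-C)@np.c_[x,y,n],s["wrist_force"],s["opening"])
f=snap(robot,"wrist","w18")
cv2.imwrite("pics/w18c.png",cv2.resize(f["image"][190:310,190:320,::-1],None,fx=5,fy=5,interpolation=cv2.INTER_CUBIC))
```

```text
32.5333 [ 0.5618 -0.2784  0.0169] [ 0.1758  0.1109 -0.5225]
32.8917 [ 0.5619 -0.2783  0.0174] [-2.5471  0.719   5.035 ] 0.41743067891290225
33.9417 [ 0.5611 -0.2782  0.1286] [-0.2272  0.4965 -0.7479] 0.41563871530104823
36.85 [ 0.0004 -0.0002  0.0684] [ 0.4632 -0.0295 -1.4792] 0.41247301586609336
```

View pics/w18c.png

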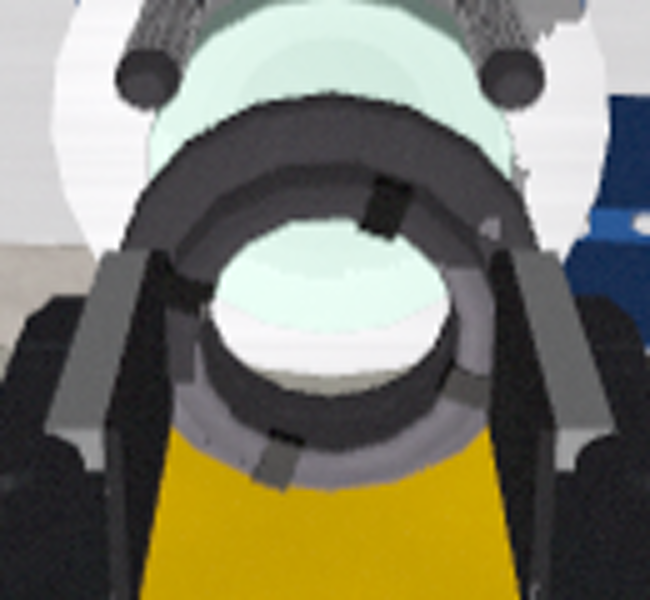

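View pics/w17.png

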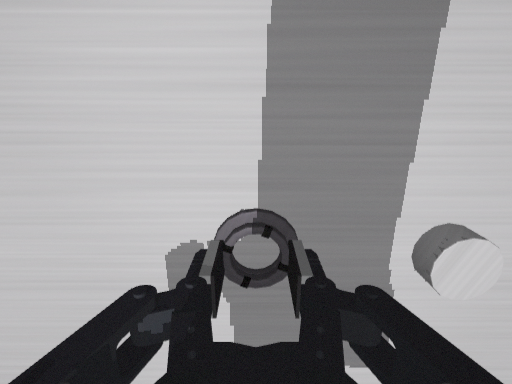

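Run:
```python
from h import *
np.set_printoptions(precision=4,suppress=True)
f=ld("f_w18.pkl");Rc=Ro.from_euler("x",-18.15,degrees=True).as_matrix();ct=np.array([.0006,-.0786,-.131])
def T(u,v,z):
    d=Rc@np.array([(u/5+189.6-f["cx"])/f["fx"],(v/5+189.6-f["cy"])/f["fy"],1]);return ct+d*(z-ct[2])/d[2]
print("studs:",T(148,78,.0264),T(512,78,.0264))
print("bore x",T(213,310,.0044),T(450,310,.0044),"bore y",T(330,217,.0044),T(330,423,.0044))
print("collar y",T(330,185,.0044),T(330,490,.0044),"flange far(top) edge",T(330,93,.0174),T(330,93,.0114))
```

```text
studs: [-0.0207 -0.0221  0.0264] [ 0.0221 -0.0221  0.0264]
bore x [-0.0119 -0.0036  0.0044] [ 0.0135 -0.0036  0.0044] bore y [ 0.0007 -0.0145  0.0044] [0.0007 0.0104 0.0044]
collar y [ 0.0007 -0.0182  0.0044] [0.0007 0.019  0.0044] flange far(top) edge [ 0.0007 -0.0235  0.0174] [ 0.0007 -0.0257  0.0114]
```

Run:
```python
from h import *
from plant import robot
np.set_printoptions(precision=4,suppress=True)
x,y,n=frame();B=np.c_[x,y,n];C=np.array([.5792,.1628,.2211])-.0005*y-.0005*x
hit=robot.move_straight(C+.048*n,vel=.04,attitude=toolE(),contact_N=6)
s=robot.sense();print(hit,s["t"],(s["tcp_pos"]-C)@B,s["wrist_force"]@B)
if not hit:
    robot.sleep(.1)
    hit=robot.move_straight(C+.034*n,vel=.015,contact_N=4)
    s=robot.sense();print(hit,s["t"],(s["tcp_pos"]-C)@B,s["wrist_force"]@B,s["opening"])
f=snap(robot,"wrist","w19")
cv2.imwrite("pics/w19c.png",cv2.resize(f["image"][180:330,180:330,::-1],None,fx=4,fy=4,interpolation=cv2.INTER_CUBIC))
```

```text
False 37.55 [-0.0001  0.0003  0.0479] [ 0.2549  0.125  -1.2819]
True 38.225 [ 0.     -0.0001  0.0407] [ 1.3299 -1.0523  4.4089] 0.4122834179957068
```

View pics/w19c.png

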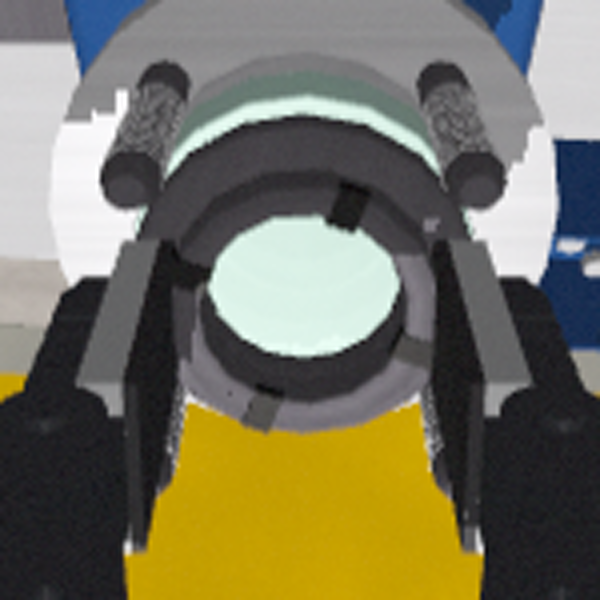

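Run:
```python
from h import *
from plant import robot
np.set_printoptions(precision=4,suppress=True)
x,y,n=frame();B=np.c_[x,y,n];C=np.array([.5792,.1628,.2211])-.0005*y-.0005*x
robot.grip(.56)
robot.move_straight(C+.11*n,vel=.12,attitude=toolE());robot.sleep(.3)
f=snap(robot,"wrist","w20");s=robot.sense();print(s["t"],s["wrist_force"],s["opening"])
cv2.imwrite("pics/w20c.png",cv2.resize(f["image"][140:260,190:320,::-1],None,fx=5,fy=5,interpolation=cv2.INTER_CUBIC))
P=(cloud(f)-C)@B
# height map of collar top & flange
r=np.hypot(P[...,0],P[...,1])
for nm,lo,hi,zl,zh in(("collar",.0145,.0185,.03,.04),("flange",.020,.0245,.025,.031)):
    m=(r>lo)&(r<hi)&(P[...,2]>zl)&(P[...,2]<zh);Q=P[m]
    A=np.c_[Q[:,:2],np.ones(len(Q))];k=np.linalg.lstsq(A,Q[:,2],rcond=None)[0];print(nm,len(Q),"z",k[2],"slope deg",np.degrees(k[:2]))
```

```text
39.6333 [-1.0443  0.8704  0.4481] 0.5564170483314974
collar 430 z 0.03500379753576455 slope deg [-0.0359  0.0509]
flange 715 z 0.027953696924402627 slope deg [-0.5952  0.1166]
```

View pics/w20c.png

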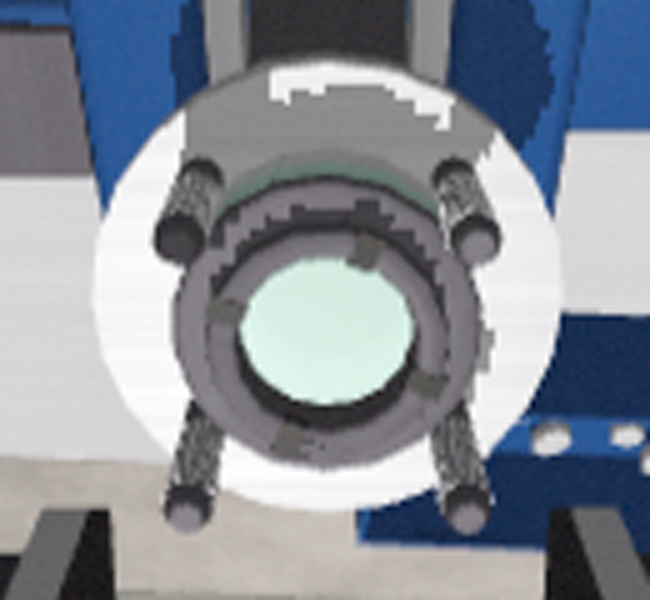

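Run:
```python
from h import *
from plant import robot
f=snap(robot,"scene","sc21");g=ld("f_scene0.pkl")
cv2.imwrite("pics/sc21c.png",cv2.resize(np.hstack([g["image"][200:320,90:290,::-1],f["image"][200:320,90:290,::-1]]),None,fx=2,fy=2))
```

```text
(no output)
```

View pics/sc21c.png

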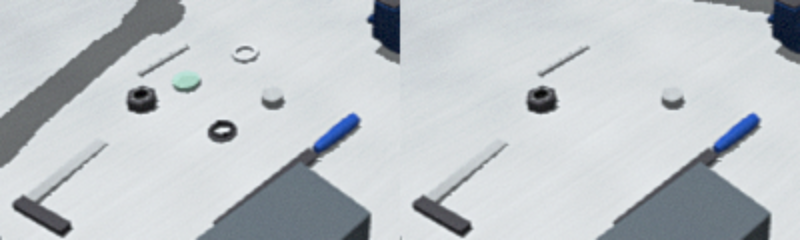

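Nut, offcut, punch, square and file sit exactly where they did before; only the three parts are gone from the bench. Handing in.

```bash
python3 -c "
from plant import robot
robot.close_job();print(robot.sense()['t'])"
```

```text
the job is handed in; nothing more can be done
the job is handed in; nothing more can be done
```

The sight glass is built on the flange: spacer ring first, then the glass, then the retaining ring with its collar outward. I handed it in at about 40 s of the 72 s allowed.

- **Placing:** each part was lowered square to the seat and released only once it touched. The glass touched down at 15 mm/s with about 6 N. Contact heights came within about 0.2 mm of what the stack should give, apart from a constant seat offset of about 1.3 mm seen on the first part.
- **Last checks:** the depth picture put the collar top 35.0 mm above the seat and the ring's flange at 28.0 mm, as expected for 10 + 12 + 13 mm. The slope was under 0.1° measured on the collar and 0.6° on the partly hidden flange. The gripper was clear of everything.
- **Other things on the bench:** before and after pictures show the nut, offcut, punch, square and file unmoved. I did not compare the oil can and hammer this way, but the arm never went near them.

While gripping the first ring, the closing fingers pressed it onto the bench with about 9 N. I regripped it a little higher, and the force was the same. No check failed.

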